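# Press the rivet set that stands proud home in its rack

## Robot

A 6-joint arm with a two-finger parallel gripper is mounted at the origin on the work surface. World frame = base frame: x ahead of the robot, y to its left, z up, the work surface at z = 0. Lengths are in m, angles in rad, forces in N, time in s.
With the tool pointing down it reaches from about 0.375 to 0.975 m from the base axis. Payload 3.8 kg.
Tool frame: the origin (TCP) lies on the centre line of the jaws, within the pads' length; the fingertips stand 17 mm ahead of it and the grasp point (between the pads) lies 2 mm behind it; z points along the fingers, y is the direction in which the jaws open and shut (so a half turn about z gives the same grasp; the last joint's range is limited). The gripper opens to 88 mm and grips with 3 to 60 N. Pads are 18 mm wide; open, the fingers measure 123 mm over their backs; the gripper's body (75 mm by 187 mm) begins 45 mm behind the grasp point.
Start: joints at [-1.262, 0.264, 1.604, -0, 1.274, -0.037], TCP at [0.229, -0.635, 0.256] pointing down, gripper open.
Joint ranges: [-2.63, 2.63], [-0.94, 2.18], [0.31, 2.57], [-1.31, 4.45], [0, 2.66], [-2.55, 2.55]. Speed limits (rad/s): [2.57, 2.57, 3.14, 3.14, 3.14, 3.14].

## Interface

Orientations are given as a unit quaternion [w, x, y, z].
In Python, from workcell import manip gives the robot as it stands.
- The arm moves only by the tool carry_out, never from a script. Its argument "plan" is a list that holds one entry, the list of rows, each a list of 4 numbers: the shift along the tool's x, y, z in cm, then the turn about the tool's z in degrees. In form: [[[dx, dy, dz, turn], ...]]. A call has 1 to 10 rows; each row shifts and turns the commanded pose from where the row before left it, along the tool's axes as they then stand; what a row does not reach is not made up. A row lasts 1/12 s, in which the tool goes at most 41.7 mm and 7.16 degrees, less where a joint would pass 70% of its speed; a pose out of reach is approached as far as the arm can. A call with a gripper value outside its range is refused whole. "grip" is the closure, from 0 (fully open) to 1 (shut), set as the call begins (left out, the last holds). The fingers move at their own pace and stop on an object; the grip force is fixed at half the most. Time passes only in rows, so rows that do not move let the fingers close. It gives the time, the measured TCP pose, the force and the opening at its end, in the units of the state.
- manip.state(): the state, without advancing time (a new reading comes with each control period).
- manip.read_camera(name): name is "side" or "top" or "wrist"; returns a dict with "img" (384x512x3 uint8, red, green, blue), "mtx" (3x3 intrinsics, pixels), "rvec" (rotation vector, rad) and "tvec" (3), from world to camera coordinates, as OpenCV has them. Camera axes: x right, y down, z forward; pixel columns grow to the right and rows downward; lengths in m; the calibration is good to about 2 mm. The wrist camera is an equidistant fisheye: a pixel r from the principal point sees the ray r / f radians off the axis. A picture is of the moment at which its call begins. There is no depth.
- manip.close_job(): hands the job in, once; it reports no verdict.
The state is a dict: "time": time; "joint_positions": joint angles; "dq": joint speeds; "joint_efforts": joint torques, N m; "eef_pos": TCP position; "orientation": TCP orientation; "force": force on the tool from outside, world axes, zero at the start; "ft_torque": the same for the moment, N m; "width": opening from 0.0 (shut) to 1.0 (fully open).
Only numpy, scipy, OpenCV 4.12 (cv2) and the standard library are available. Lean on these libraries where they do the work, as an engineer would, in place of code of your own. Each camera call takes 0.05 s, during which the arm holds its last target. There are 200 camera calls.

## Task

One of the short mushroom-shaped rivet sets in the green rack is not fully in: it stands higher than its likes, with bare shank showing under its collar. Press it gently straight down with the fingertips until its collar rests on the rack, then withdraw. Never pull it up, and leave the other five sets (the long one too, which is already home) and everything else on the bench alone.

Things in the scene. Friction and masses are not known exactly. Their poses are not given: they have to be found in the camera images.
- rack: Green block, 120 (x) x 182 (y) x 45 mm high, fixed to the bench. Origin at the centre of its underside, on the bench top; z up. Its six holes stand in a grid 56 mm apart: at x = -28 and +28 mm and y = -56, 0 and +56 mm from the origin; which set stands in which hole varies.
- high_set: The set to press: a steel mushroom-shaped punch upright in a rack hole, 16 to 22 mm too high, its 10 mm shank bare under the collar. Collar 22 mm wide, neck 14, flat head 21. Origin: centre of the collar's underside, z up; 45 mm above the bench when home. Slides straight down with a steady drag of about 4 N, stays where left, stops dead when the collar meets the rack.
- high_set_top (a point): Centre of the flat top face (21 mm wide) of that set, 30 mm above its collar's underside: 75 mm above the bench when home, 91 to 97 mm at the start.
- long_set: A different, straight rivet set of the same steel, 14 mm thick, rising 55 mm above the rack; it is fully home (its 22 mm collar lies on the rack) and is to be left alone. Origin at the centre of its collar's underside.
- tin: Open aluminium tin with rivets, 70 mm wide and 50 mm high, loose on the bench beside the rack. Origin at the centre of its underside.
- pliers: Pliers with red handles, 175 mm long, 17 mm high, lying loose beside the rack. Origin on the bench, 14 mm behind the pivot; handles towards its -x.
- plate: Aluminium practice plate with two rows of rivets, 60 x 160 x 4 mm (7 mm over the rivets), lying loose beyond the rack. Origin at the centre of its underside.
- set_a: A mushroom-shaped rivet set of the same form and size as the one to be pressed, fully home: its flat head stands 30 mm above the rack. To be left alone. Origin at the centre of its collar's underside, z up.
- set_b: A mushroom-shaped rivet set of the same form and size as the one to be pressed, fully home: its flat head stands 30 mm above the rack. To be left alone. Origin at the centre of its collar's underside, z up.
- set_c: A mushroom-shaped rivet set of the same form and size as the one to be pressed, fully home: its flat head stands 30 mm above the rack. To be left alone. Origin at the centre of its collar's underside, z up.
- set_d: A mushroom-shaped rivet set of the same form and size as the one to be pressed, fully home: its flat head stands 30 mm above the rack. To be left alone. Origin at the centre of its collar's underside, z up.
Things that resemble listed ones, but are neither listed nor needed, are in the scene too. What is shaped like the high_set but pink or turquoise is not meant.

How it is judged:
On the way:
1. the fingertips press the proud set home (contact force between the fingers and high_set above 0.3 N and z of high_set in the frame of rack below 0.047 m), for 0.02 s.
At the end, for the whole second after the job is handed in: The proud set's collar lies within 2 mm of the rack's top and is at rest; the other five sets have not moved (4 mm), nor have the tin, the pliers and the plate (10 mm) (z of high_set in the frame of rack between 0.043 and 0.047 m and linear speed of high_set below 0.01 m/s and distance of each of set_a, set_b, set_c, set_d, long_set from where it was at the start of the episode below 0.004 m and distance of each of tin, pliers, plate from where it was at the start of the episode below 0.01 m); the robot touches nothing.
It fails at once if the set is pressed with more than 40 N (contact force between anything else and high_set above 40 N).
It fails at once if the set is drawn upwards, out of its hole (z of high_set in the frame of rack above 0.072 m).
It fails at once if another rivet set is touched or lifted (contact force between anything else and set_a above 1 N or contact force between anything else and set_b above 1 N or contact force between anything else and set_c above 1 N or contact force between anything else and set_d above 1 N or contact force between anything else and long_set above 1 N or distance of any of set_a, set_b, set_c, set_d, long_set from where it was at the start of the episode above 0.004 m).
It fails at once if the tin, the pliers or the plate is shifted by more than 10 mm (distance of any of tin, pliers, plate from where it was at the start of the episode above 0.01 m).
It also fails if it takes over 32 s, if anything falls off the work surface, if the arm or the gripper's body presses on something with over 40 N, if the wrist force passes 120 N, or if a joint passes its speed limit or range.

## Working session

There is one attempt and no reset: what is moved stays moved. The work goes in short steps, Python scripts to look and compute and a tool call to move; the robot and the scene stay as the last step left them, time stands still between calls to the robot, and variables do not carry over. Pictures are saved under pics/ and viewed, about 8 in all and at most 12, crops included, and the job is handed in when it is done.

Besides the shell and the picture viewer there is one more tool, called after ">>>" in YAML: its name, and indented under it one key for each argument. carry_out: Moves the arm, as the interface text tells. Its arguments: {"type":"object","properties":{"plan":{"type":"array","items":{"type":"array","items":{"type":"array","items":{"type":"number"}}}},"grip":{"type":"number"}},"required":["plan"]}

```bash
mkdir -p pics; python3 - <<'E'
from workcell import manip
import cv2,pickle
d={}
for n in("side","top","wrist"):
    c=manip.read_camera(n);d[n]=c
    cv2.imwrite(f"pics/{n}0.png",c["img"][:,:,::-1])
    print(n,c["mtx"].tolist(),c["rvec"],c["tvec"])
pickle.dump(d,open("cams0.pkl","wb"))
s=manip.state();print(s["time"],s["eef_pos"],s["orientation"],s["force"],s["width"])
E
```

```text
side [[362.79376079795765, 0.0, 250.7287521332209], [0.0, 362.79376079795765, 187.73240596832548], [0.0, 0.0, 1.0]] [ 2.02021559 -0.60049763  0.337225  ] [-0.46278807  0.23982008  0.46184187]
top [[401.37729824090866, 0.0, 255.68997131834902], [0.0, 401.37729824090866, 196.2790994200961], [0.0, 0.0, 1.0]] [ 2.15414646 -2.15166539  0.18938189] [0.02058535 0.57753977 0.84720897]
wrist [[297.3186396354542, 0.0, 259.1918075081922], [0.0, 297.3186396354542, 190.06712663517757], [0.0, 0.0, 1.0]] [-2.37314735  1.66533083  0.24432857] [-0.67290453 -0.0386069   0.39112228]
0.15 [ 0.22862709 -0.63456964  0.25468766] [-8.46612659e-04  9.85088729e-01  1.72044939e-01 -1.37599289e-04] [0.82458985 0.20311709 0.1567773 ] 1.0004663345456906
```

View pics/side0.png

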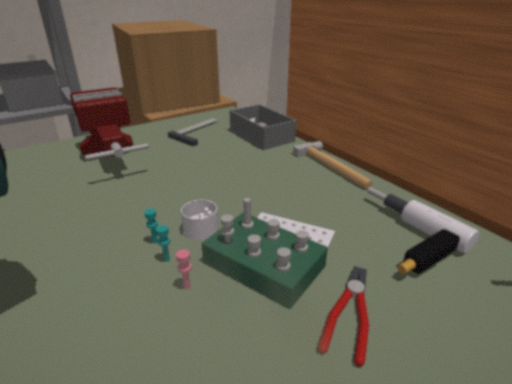

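View pics/top0.png

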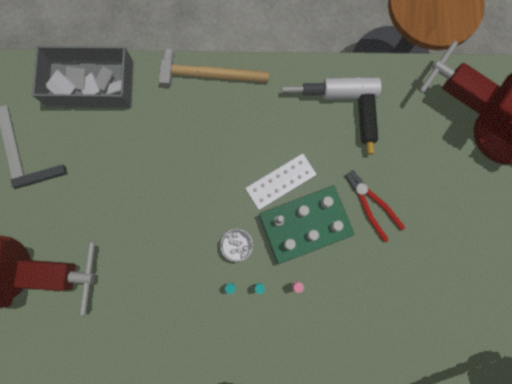

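The six steel sets are at top pixels (279,221), (304,211), (328,202), (290,244), (313,236) and (338,226). The pink and turquoise ones stand outside the rack. In the side view the set at (228,225) looks proud, and (247,212) is the long one. I'll check this with a crop and the rack geometry.

```bash
cat > h.py <<'E'
import cv2,numpy as np
def ray(c,p):
    R=cv2.Rodrigues(c["rvec"])[0]; C=-R.T@c["tvec"]
    u=cv2.undistortPoints(np.array([[p]],float),c["mtx"],None)[0,0]
    return C,R.T@np.r_[u,1]
def onz(c,p,z):
    C,d=ray(c,p); return C+d*(z-C[2])/d[2]
def proj(c,P): return cv2.projectPoints(np.array(P,float).reshape(-1,3),c["rvec"],c["tvec"],c["mtx"],None)[0][:,0]
E
python3 - <<'E'
import pickle;from h import *
d=pickle.load(open("cams0.pkl","rb"));t=d["top"];s=d["side"]
hsv=cv2.cvtColor(t["img"],cv2.COLOR_RGB2HSV)
m=cv2.inRange(hsv,(65,110,20),(90,255,140));m[:180]=0;m[270:]=0;m[:,:255]=0;m[:,360:]=0
m=cv2.morphologyEx(m,cv2.MORPH_CLOSE,np.ones((13,13)))
k=max(cv2.findContours(m,0,2)[0],key=cv2.contourArea)
w=np.array([onz(t,p[0],.045)[:2] for p in k.astype(float)])
r=cv2.minAreaRect((w*1000).astype(np.float32));print("rect mm",r,cv2.contourArea(k))
# set heads by brightness
for z in(.075,.093):
    print(z,[onz(t,p,z)[:2].round(3).tolist() for p in[(279,221),(304,211),(328,202),(290,244),(313,236),(338,226)]])
b=cv2.boxPoints(r)/1000; c=b.mean(0)
e=[b[1]-b[0],b[2]-b[1]];e.sort(key=np.linalg.norm);ex,ey=[v/np.linalg.norm(v) for v in e]
im=cv2.resize(s["img"][180:300,195:335],None,fx=5,fy=5,interpolation=cv2.INTER_CUBIC)
for i in(-28,28):
  for j in(-56,0,56):
    h=c+(ex*i+ey*j)/1000
    p=proj(s,[[*h,.045],[*h,.075]]);q=proj(t,[[*h,.075]])
    print(i,j,h.round(4),"side base/top",p.round(1).tolist(),"top",q.round(1).tolist())
    for a,col in zip(p,((255,0,0),(255,255,0))): cv2.circle(im,tuple(int(v) for v in (a-[195,180])*5),4,col,-1)
cv2.imwrite("pics/crop1.png",im[:,:,::-1])
E
```

```text
rect mm ((495.5062255859375, -111.37592315673828), (58.32233810424805, 92.94862365722656), 26.02721405029297) 241.0
0.075 [[0.52, -0.028], [0.541, -0.081], [0.561, -0.133], [0.471, -0.05], [0.488, -0.099], [0.509, -0.153]]
0.093 [[0.518, -0.026], [0.539, -0.079], [0.558, -0.129], [0.471, -0.048], [0.487, -0.096], [0.508, -0.149]]
-28 -56 [ 0.4458 -0.0733] side base/top [[220.9, 253.9], [220.0, 239.3]] top [[301.1, 256.2]]
-28 0 [ 0.4703 -0.1237] side base/top [[250.1, 265.8], [250.0, 250.9]] top [[324.7, 244.4]]
-28 56 [ 0.4949 -0.174 ] side base/top [[282.1, 278.8], [282.8, 263.5]] top [[348.0, 232.8]]
28 -56 [ 0.4961 -0.0488] side base/top [[239.4, 235.9], [239.0, 221.9]] top [[289.1, 232.2]]
28 0 [ 0.5207 -0.0991] side base/top [[267.4, 246.3], [267.7, 231.9]] top [[312.6, 220.6]]
28 56 [ 0.5452 -0.1494] side base/top [[297.9, 257.5], [298.9, 242.7]] top [[335.7, 209.2]]
```

View pics/crop1.png

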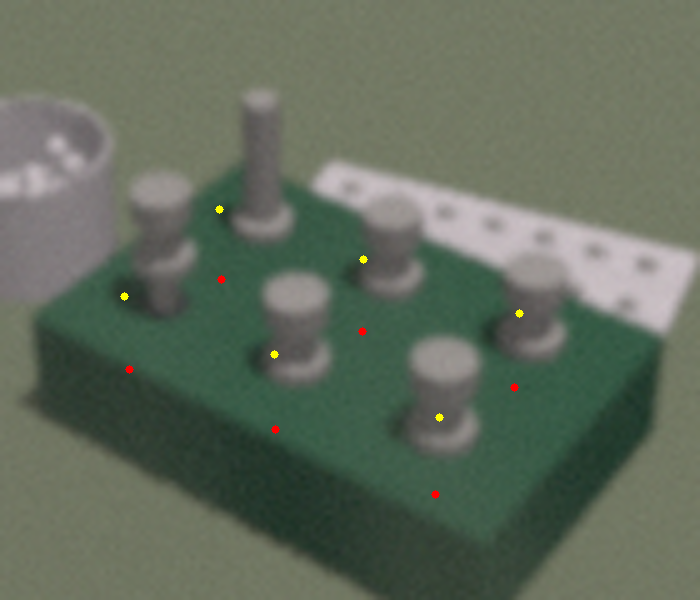

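The crop shows one proud set, at side (227,217): bare shank shows at (228,241), and it stands in the near-left corner. The long one is behind it at side (247,200), and its collar is down. The other four sets sit home. In the top view the proud set is (290,244). The dots come from a bad mask, so I'll ignore them and triangulate the head directly.

```bash
python3 - <<'E'
import pickle;from h import *
from workcell import manip
d=pickle.load(open("cams0.pkl","rb"));t=d["top"];s=d["side"]
hsv=cv2.cvtColor(t["img"],cv2.COLOR_RGB2HSV)
m=((hsv[...,2]>115)&(hsv[...,1]<60)).astype(np.uint8);n,l,st,ce=cv2.connectedComponentsWithStats(m)
for i in range(1,n):
    x,y=ce[i]
    if 268<x<350 and 195<y<255 and st[i,4]>8: print("top blob",ce[i].round(1),st[i].tolist(),onz(t,ce[i],.075)[:2].round(4),onz(t,ce[i],.094)[:2].round(4))
a=(290,244);b=(195+161/5-.4,180+187/5-.4)
P=[np.c_[c["mtx"]@np.c_[cv2.Rodrigues(c["rvec"])[0],c["tvec"]]] for c in(t,s)]
X=cv2.triangulatePoints(P[0],P[1],np.array(a,float),np.array(b,float));X=(X[:3]/X[3]).ravel()
print("tri",X,proj(t,X),proj(s,X),b)
im=cv2.resize(t["img"][190:260,260:350],None,fx=8,fy=8,interpolation=cv2.INTER_CUBIC);cv2.imwrite("pics/crop2.png",im[:,:,::-1])
q=manip.state();from scipy.spatial.transform import Rotation as R
r=R.from_quat(np.roll(q["orientation"],-1));print(r.as_matrix().round(3),r.inv().apply(X-q["eef_pos"])*100)
E
```

```text
top blob [327.9 200.9] [323, 196, 11, 12, 99] [ 0.5632 -0.1332] [ 0.5605 -0.1292]
top blob [303.9 210. ] [299, 205, 11, 12, 100] [ 0.5434 -0.0811] [ 0.5412 -0.0783]
top blob [279.9 219.3] [274, 215, 11, 11, 73] [ 0.5233 -0.0294] [ 0.5215 -0.0278]
top blob [337.9 225.1] [333, 220, 11, 12, 99] [ 0.5113 -0.1531] [ 0.5097 -0.1487]
top blob [313.7 234.5] [309, 229, 11, 12, 97] [ 0.4911 -0.1007] [ 0.49   -0.0976]
top blob [290.1 243.6] [285, 238, 11, 12, 103] [ 0.472  -0.0504] [ 0.4713 -0.0483]
tri [ 0.47158323 -0.04868932  0.09402272] [[290.23063493 243.50570221]] [[225.97761895 217.11744956]] (226.79999999999998, 217.0)
[[ 0.941  0.339 -0.001]
 [ 0.339 -0.941  0.002]
 [ 0.    -0.002 -1.   ]] [ 42.71597251 -46.85682674  16.147756  ]
```

View pics/crop2.png

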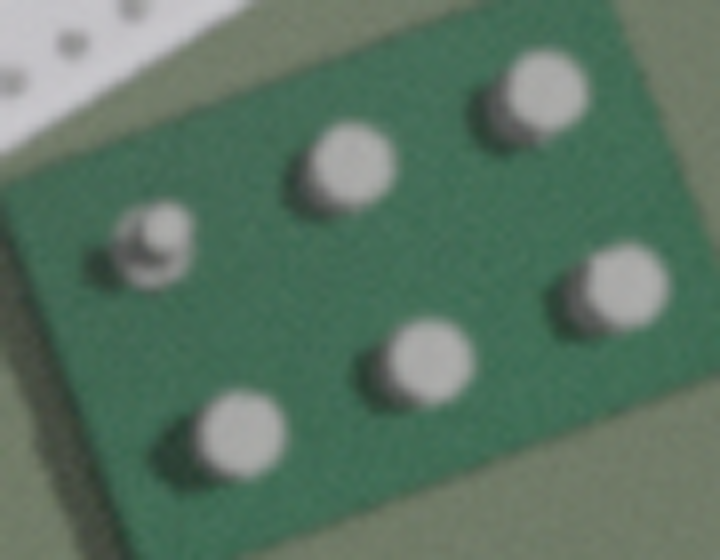

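Both views and the grid spacing put the head centre at (0.471, -0.049), with its top at about 0.094. Next I'll move over it at height with the jaws shut.

>>> carry_out:
  plan:
    - [[2.6, -2.9, 0, 0], [2.6, -2.9, 0, 0], [2.6, -2.9, 0, 0], [2.6, -2.9, 0, 0], [2.6, -2.9, 0, 0], [2.6, -2.9, 0, 0], [2.6, -2.9, 0, 0], [2.6, -2.9, 0, 0], [2.6, -2.9, 0, 0], [2.6, -2.9, 0, 0]]
  grip: 1

```text
time: 0.98
eef_pos: [0.3752, -0.2722, 0.2556]
orientation: [-0.0, 0.985, 0.172, 0.0]
force: [0.8, -0.0, 0.5]
width: 0.264
```

>>> carry_out:
  plan:
    - [[2.6, -2.9, 0.5, 0], [2.6, -2.9, 0.5, 0], [2.6, -2.9, 1, 0], [2.6, -2.9, 1, 0], [2.6, -2.9, 1, 0], [2.6, -2.9, 1, 0], [0, 0, 0, 0], [0, 0, 0, 0], [0, 0, 0, 0]]

```text
time: 1.73
eef_pos: [0.4626, -0.0576, 0.2056]
orientation: [0.0, 0.985, 0.173, -0.0]
force: [-0.2, -0.1, -1.1]
width: 0.006
```

```bash
cat > d.py <<'E'
from h import *
from workcell import manip
from scipy.spatial.transform import Rotation as R
q=manip.state();r=R.from_quat(np.roll(q["orientation"],-1));p=np.array(q["eef_pos"])
print("t",q["time"],"pos",p.round(4),"F",np.round(q["force"],2),"w",q["width"],"zaxis",r.as_matrix()[:,2].round(4))
print("to go cm (tip at head z .094)",r.inv().apply(np.array([.4712,-.0487,.111])-p)*100)
E
python3 d.py
```

```text
t 1.7333 pos [ 0.4626 -0.0576  0.2056] F [-0.17 -0.07 -1.12] w 0.006206590924970424 zaxis [-7.e-04 -5.e-04 -1.e+00]
to go cm (tip at head z .094) [ 1.11526699 -0.54843088  9.4566534 ]
```

Next: down to about 2.5 cm above the head, then a look.

>>> carry_out:
  plan:
    - [[1.1, -0.5, 1, 0], [0, 0, 2, 0], [0, 0, 2, 0], [0, 0, 1.5, 0], [0, 0, 0.5, 0], [0, 0, 0, 0], [0, 0, 0, 0], [0, 0, 0, 0]]

```text
time: 2.4
eef_pos: [0.4725, -0.05, 0.1371]
orientation: [0.0, 0.985, 0.171, 0.001]
force: [0.2, -0.8, 0.4]
width: 0.001
```

```bash
python3 d.py; python3 - <<'E'
from h import *
from workcell import manip
a=manip.read_camera("side")["img"][150:290,170:330];b=manip.read_camera("wrist")["img"]
im=np.hstack([cv2.resize(a,(400,350)),cv2.resize(b,(400,350))]);cv2.imwrite("pics/v3.png",im[:,:,::-1])
E
```

```text
t 2.4 pos [ 0.4725 -0.05    0.1371] F [ 0.19 -0.83  0.36] w 0.0008476296301454547 zaxis [ 2.3e-03 -5.0e-04 -1.0e+00]
to go cm (tip at head z .094) [-0.08062837 -0.16655751  2.61028646]
```

View pics/v3.png

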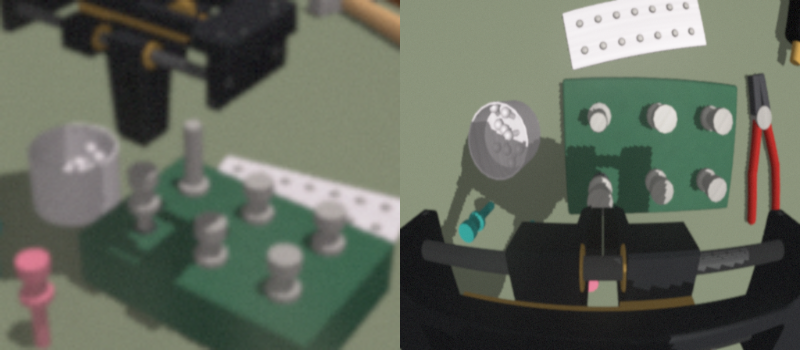

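The closed fingertips (side crop ~(138,140)) hang directly over the proud head (145,175), and the long set is clear. Next I approach, then press in small steps while watching the force.

>>> carry_out:
  plan:
    - [[-0.1, -0.15, 0.6, 0], [0, 0, 0.6, 0], [0, 0, 0.4, 0], [0, 0, 0.2, 0], [0, 0, 0.2, 0], [0, 0, 0.2, 0], [0, 0, 0.2, 0], [0, 0, 0.2, 0], [0, 0, 0, 0], [0, 0, 0, 0]]

```text
time: 3.33
eef_pos: [0.4701, -0.048, 0.1097]
orientation: [-0.0, 0.985, 0.172, -0.0]
force: [0.2, -1.0, -0.0]
width: 0.004
```

```bash
python3 d.py
```

```text
t 3.3333 pos [ 0.4701 -0.048   0.1097] F [ 0.24 -0.96 -0.  ] w 0.004302363224578984 zaxis [-1.e-04  0.e+00 -1.e+00]
to go cm (tip at head z .094) [ 0.07806686  0.10300581 -0.13252904]
```

Tips are at 0.0927 and there's no contact force yet.

>>> carry_out:
  plan:
    - [[0, 0, 0.15, 0], [0, 0, 0.15, 0], [0, 0, 0.15, 0], [0, 0, 0.15, 0], [0, 0, 0.15, 0], [0, 0, 0.15, 0]]

```text
time: 3.83
eef_pos: [0.4703, -0.048, 0.1008]
orientation: [0.0, 0.985, 0.172, 0.0]
force: [-0.6, 0.6, 3.8]
width: 0.002
```

The force is about 4 N, so it is sliding. Tips are at 0.084 and home is 0.075.

>>> carry_out:
  plan:
    - [[0, 0, 0.15, 0], [0, 0, 0.15, 0], [0, 0, 0.1, 0], [0, 0, 0.1, 0], [0, 0, 0.1, 0]]

```text
time: 4.25
eef_pos: [0.4703, -0.0481, 0.0947]
orientation: [0.0, 0.985, 0.172, 0.0]
force: [0.3, 0.0, 3.5]
width: 0.003
```

>>> carry_out:
  plan:
    - [[0, 0, 0.05, 0], [0, 0, 0.05, 0], [0, 0, 0.05, 0]]

```text
time: 4.5
eef_pos: [0.4703, -0.048, 0.0932]
orientation: [0.0, 0.985, 0.172, 0.0]
force: [0.4, 0.4, 3.2]
width: 0.007
```

>>> carry_out:
  plan:
    - [[0, 0, 0.05, 0], [0, 0, 0.03, 0], [0, 0, 0.03, 0], [0, 0, 0, 0]]

```text
time: 4.83
eef_pos: [0.4703, -0.048, 0.0924]
orientation: [0.0, 0.985, 0.172, 0.0]
force: [0.2, -0.6, 5.4]
width: 0.01
```

>>> carry_out:
  plan:
    - [[0, 0, 0.03, 0], [0, 0, 0, 0]]

```text
time: 5.0
eef_pos: [0.4703, -0.048, 0.0924]
orientation: [0.0, 0.985, 0.172, 0.0]
force: [-0.4, -0.3, 7.0]
width: 0.004
```

>>> carry_out:
  plan:
    - [[0, 0, 0.03, 0], [0, 0, 0, 0]]

```text
time: 5.17
eef_pos: [0.4704, -0.0481, 0.0924]
orientation: [0.0, 0.985, 0.172, 0.0]
force: [-2.5, 0.2, 9.6]
width: 0.005
```

The tool has stopped at 0.0924 and the force is climbing, so the collar is seated. I'll withdraw straight up.

>>> carry_out:
  plan:
    - [[0, 0, -0.3, 0], [0, 0, -1, 0], [0, 0, -2, 0], [0, 0, -3, 0], [0, 0, -3, 0], [0, 0, -3, 0], [0, 0, -2, 0], [0, 0, 0, 0], [0, 0, 0, 0], [0, 0, 0, 0]]

```text
time: 6.0
eef_pos: [0.4691, -0.0478, 0.2332]
orientation: [-0.0, 0.985, 0.172, -0.001]
force: [-0.2, 0.3, -0.1]
width: 0.007
```

```bash
python3 d.py; python3 - <<'E'
from h import *
from workcell import manip
a=manip.read_camera("side")["img"][170:305,180:340]
cv2.imwrite("pics/v4.png",cv2.resize(a,None,fx=4,fy=4,interpolation=2)[:,:,::-1])
E
```

```text
t 6.0 pos [ 0.4691 -0.0478  0.2332] F [-0.21  0.31 -0.07] w 0.0073901999511955885 zaxis [-2.1e-03  3.0e-04 -1.0e+00]
to go cm (tip at head z .094) [ 0.19148231  0.16478187 12.22437131]
```

View pics/v4.png

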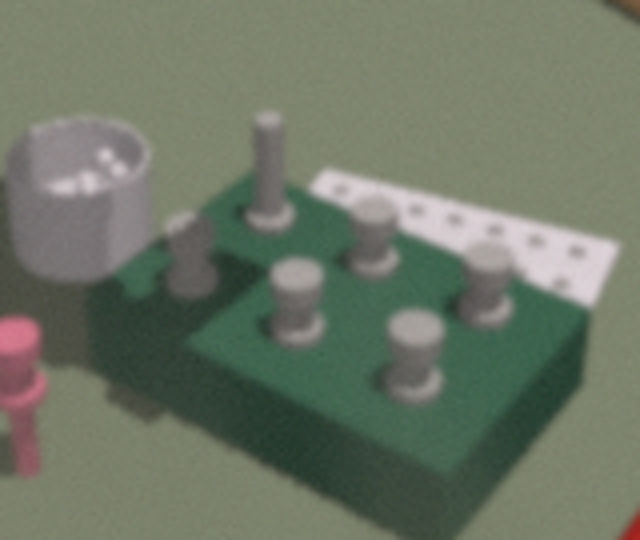

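The set at crop (190,255) now sits with its collar on the rack, at the same height as the others. Everything else looks unmoved.

```bash
python3 -c "
from workcell import manip
print(manip.close_job())"
```

```text
the job is handed in; nothing more can be done
None
```

I pressed the proud rivet set home with the closed fingertips, withdrew straight up and handed the job in at about 6 s. It stood in the near-left hole of the rack, next to the long set.

- **Pressing:** it slid at about 4 N and stopped dead with the fingertips about 75 mm above the bench. The force then climbed to about 10 N without further movement.
- **After withdrawal:** the last side picture shows its collar on the rack, with no bare shank and its head level with the others. The arm is clear, and the wrist force reads about 0 N.
- **Everything else:** the other five sets, the tin and the plate look unmoved in that picture, judged by eye. The pliers were almost out of the frame, so I did not recheck them, but the arm never went near them.
- **Failed check:** my first colour mask for the rack outline was wrong. I dropped it and located the set from both camera views and the hole spacing, which agreed to about 1 mm.

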